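# Lock the core nut of a film-roll stand

## Robot

A 7-joint arm with a two-finger parallel gripper is mounted at the origin on the work surface. World frame = base frame: x ahead of the robot, y to its left, z up, the work surface at z = 0. Lengths are in m, angles in rad, forces in N, time in s.
With the tool pointing down it reaches from about 0.425 to 0.875 m from the base axis. Payload 4.7 kg.
Tool frame: the origin (TCP) lies at the very end of the fingers, on their centre line; the grasp point (between the pads) lies 19 mm behind it (ctrl.grasp_offset is the distance from the TCP to the grasp point, in m); z points along the fingers, y is the direction in which the jaws open and shut (so a half turn about z gives the same grasp; the last joint's range is limited). The gripper opens to 87 mm and grips with 3 to 60 N. Pads are 19 mm wide; open, the fingers measure 117 mm over their backs; the gripper's body (75 mm by 190 mm) begins 51 mm behind the grasp point.
Start: joints at [1.18, 0.321, -0.07, 1.45, 0.023, 1.371, -0.057], TCP at [0.256, -0.597, 0.223] pointing down, gripper open.
Joint ranges: [-2.86, 2.86], [-0.3, 2.09], [-1.38, 1.24], [0.06, 2.45], [-1.56, 4.7], [0.09, 2.05], [-2.69, 2.69]. Speed limits (rad/s): [2.57, 2.57, 3.14, 3.14, 3.14, 3.14, 3.14].

## Interface

Orientations are given as a rotation vector (axis times angle).
In Python, from bench import ctrl gives the robot as it stands.
- The arm moves only by the shell command python3 -m creep 'ROWS' [FORCE]. ROWS is JSON, a list that holds one entry, the list of rows, each a list of 7 numbers: the opening, from 0 (shut) to 1 (fully open), then the shift along the tool's x, y, z in mm, then the turn, a rotation vector about the tool's x, y, z in rad. In form: [[[grip, dx, dy, dz, rx, ry, rz], ...]]. A call has 1 to 5 rows; each row is the pose to reach, as a shift and turn from the pose commanded when the call began, along the tool's axes at that moment; what a row does not reach only later rows make up. A row lasts 1/10 s, in which the tool goes at most 50 mm and 8.59 degrees, less where a joint would pass 70% of its speed; a pose out of reach is approached as far as the arm can. A call with a gripper value outside its range is refused whole. The fingers move at their own pace and stop on an object; FORCE is the grip in N (left out, the last holds). Time passes only in rows, so rows that repeat a pose let the fingers close. It gives the time, the measured TCP pose, the force and the opening at its end, in the units of the state.
- ctrl.get_state(): the state, without advancing time (a new reading comes with each control period).
- ctrl.get_image(name): name is "side" or "top"; returns the picture (400x640x3 uint8, red, green, blue); there is no depth.
- ctrl.camera_params(name): a dict with "K" (3x3 intrinsics, pixels), "k1" (the pictures are not rectified: a ray, as slopes to the right and down, at radius r is drawn at 1 + k1 r^2 times it, then the intrinsics apply), "pose" (4x4, takes a point from camera to world coordinates). Camera axes: x right, y down, z forward; pixel columns grow to the right and rows downward; lengths in m; the calibration is good to about 2 mm. A picture is of the moment at which its call begins. camera_params takes no time and is no camera call.
- ctrl.close_job(): hands the job in, once; it reports no verdict.
The state is a dict: "time": time; "joint_positions": joint angles; "qd": joint speeds; "joint_torque": joint torques, N m; "position": TCP position; "tool_rot": TCP orientation; "ft_force": force on the tool from outside, world axes, zero at the start; "torque": the same for the moment, N m; "grip_width": opening from 0.0 (shut) to 1.0 (fully open).
Only numpy, scipy, OpenCV 4.12 (cv2) and the standard library are available. Lean on these libraries where they do the work, as an engineer would, in place of code of your own. Each camera call takes 0.05 s, during which the arm holds its last target. There are 200 camera calls.

## Task

The core nut on the packing bench's film-roll stand has worked loose and just spins round with its spindle. Slide the flat holding spanner from the rubber mat fully onto the spindle's flats from the stop post's side, so that the post stops it turning clockwise, and with the spindle held that way turn the locknut's crossbar clockwise (seen from above) until it is hard home. Then take the spanner off and lay it, without dropping it, flat and wholly back on the mat, let go, and leave everything else on the bench where it is.

Things in the scene. Friction and masses are not known exactly. Their poses are not given: they have to be found in the camera images.
- stand_plate (a point): The film-roll stand: a fixed green plate, 210 x 160 x 16 mm thick, bolted down on the bench, carrying an upright spindle, a stop post and, on top, a locknut. This point is on the plate's upper face (16 mm above the bench) on the spindle axis; z up. The plate reaches from x = -150 to +60 mm and y = -80 to +80 mm in this frame; -x is its long side, which points roughly toward the robot.
- stop_post (a point): Top centre of the fixed steel stop post on the plate, 16 mm thick, 30 mm high; it is at x = -96, y = +56 mm in the stand_plate frame. The spanner's shank comes to rest on it, when the shank lies about 0.36 rad clockwise (seen from above) from the stand's -x direction; with the slack of the jaw the spindle joint then reads about -0.5 rad.
- spindle_flats (a point): On the spindle axis at the level of the plate's face; the frame turns with the spindle and its x axis runs along the two flats. The flatted part stands 20 mm high clear between the plate and the grey core disc (60 mm across, underside 20 mm and top 32 mm above the plate); it is 26 mm across the flats (y), 44 mm long (x), with half-round ends. The spanner slides in level, under the disc.
- spindle (a joint): Turn of the spindle on the stand, rad, anticlockwise from above positive, 0 when the flats run along the stand's x axis. It starts between 0 and 0.5, turns freely without end (0.04 N m), and the locknut drags it round with it unless the spindle is held by the spanner against the stop post.
- nut_bar (a point): Centre of the locknut's steel crossbar, on the spindle axis, half-way up the bar: 70 mm long (x of this frame), 16 mm wide (y), 34 mm high, its top 80 mm above the plate. Under it is the 40 mm hexagon of the nut. Grip it across its width from above.
- locknut (a joint): Turn of the locknut on the spindle (relative to the spindle), rad; grows as it is turned clockwise seen from above (tightening). Starts between 0.1 and 0.6; 1.4 is hard home against the stop, where it can turn no further. Thread drag 0.3 N m; it stays where it is left.
- spanner_jaw (a point): Loose flat steel spanner, about 0.25 kg, 210 mm long, 10 mm thick. This point: middle of its open jaw slot, at the underside; x points out of the mouth, z up. Slot 28.5 mm wide (y), from x = -24 mm (its bottom) to +20 mm (mouth); head 54 mm wide, back to x = -36 mm; the shank is 22 mm wide and runs to x = -190 mm. Fully on the flats, it is on the spindle axis (a few mm), the spanner flat on the plate.
- spanner_grip (a point): Centre of the spanner's upright grey grip block, half-way up: 160 mm behind the jaw point (x = -160 mm), 20 mm above the spanner's underside. The block is 60 mm long (x), 20 mm wide (y), its top 40 mm above the underside. Same axes as spanner_jaw. Grip it across its width from above.
- mat: Fixed black rubber mat, 280 (x) x 170 (y) x 3 mm; origin at the centre of its underside, on the bench.
- tape: Bystander, to be left alone: roll of parcel tape standing flat, 84 mm across, 48 mm high; origin at the centre of its underside.
- marker: Bystander, to be left alone: marker pen, 135 x 16 x 16 mm; origin at the centre of its underside.
- carton: Bystander, to be left alone: small shut carton, 160 x 110 x 60 mm; origin at the centre of its underside.
- labels: Bystander, to be left alone: stack of labels, 100 x 150 x 20 mm; origin at the centre of its underside.
- cutter: Bystander, to be left alone: shut box cutter, 150 x 26 x 18 mm; origin at the centre of its underside.
- spanner: The same spanner as a whole; origin and axes as spanner_jaw. To come off it is drawn straight back along its shank: it is clear of the flats after 45 mm and of the disc above after 50 mm, and can then be lifted. If its shank lies on the stop post, the wider head meets the post after about 64 mm, so lift it at about 57 mm, or swing it off the post first.
Things that resemble listed ones, but are neither listed nor needed, are in the scene too. Of the things shaped like the spanner, the bare steel one is meant.

How it is judged:
By the outcome, as a careful person would: the job done as asked, in the order asked, and still so for the second after the job is handed in, with the robot touching nothing.
It also fails if it takes over 72 s, if anything falls off the work surface, if the arm or the gripper's body presses on something with over 40 N, if the wrist force passes 120 N, or if a joint passes its speed limit or range.

## Working session

There is one attempt and no reset: what is moved stays moved. The work goes in short steps, Python scripts to look and compute and a shell command to move; the robot and the scene stay as the last step left them, time stands still between calls to the robot, and variables do not carry over. Pictures are saved under pics/ and viewed, about 8 in all and at most 12, crops included, and the job is handed in when it is done.

```bash
ls; mkdir -p pics
cat > h.py <<'E'
import numpy as np, cv2
from scipy.spatial.transform import Rotation as R
from bench import ctrl
def pix2w(name,uv,z):
    c=ctrl.camera_params(name);K=np.array(c["K"]);P=np.array(c["pose"]);k=c["k1"]
    uv=np.atleast_2d(np.array(uv,float));out=[]
    n=cv2.undistortPoints(uv[:,None],K,np.array([k,0,0,0,0.]))[:,0]
    for a in n:
        d=P[:3,:3]@np.array([a[0],a[1],1]);o=P[:3,3];out.append((o+d*(z-o[2])/d[2])[:2])
    return np.array(out)
def w2pix(name,p):
    c=ctrl.camera_params(name);K=np.array(c["K"]);P=np.linalg.inv(np.array(c["pose"]))
    return cv2.projectPoints(np.atleast_2d(np.array(p,float)),cv2.Rodrigues(P[:3,:3])[0],P[:3,3],K,np.array([c["k1"],0,0,0,0.]))[0][:,0]
def save(name,fn,crop=None,s=1):
    im=ctrl.get_image(name)[:,:,::-1]
    if crop: x0,y0,x1,y1=crop; im=im[y0:y1,x0:x1]
    cv2.imwrite("pics/"+fn,cv2.resize(im,None,fx=s,fy=s,interpolation=cv2.INTER_CUBIC))
def tool(dst,yaw=None):
    """shift in tool axes (mm) from the present measured pose to world point dst"""
    s=ctrl.get_state();Rt=R.from_rotvec(s["tool_rot"])
    return np.round(Rt.inv().apply(np.array(dst)-s["position"])*1000,1)
E
python3 - <<'E'
from h import *
s=ctrl.get_state();print(s)
for n in("top","side"):
    save(n,n+"0.png");c=ctrl.camera_params(n);print(n,c)
print(R.from_rotvec(s["tool_rot"]).as_matrix().round(3), ctrl.grasp_offset)
E
```

```text
pics
{'time': 0.0, 'joint_positions': array([ 1.18007637,  0.32182032, -0.0700513 ,  1.45169208,  0.02262721,
        1.37078686, -0.05684604]), 'qd': array([-1.13478615e-03,  1.49315707e-04, -1.18125721e-04, -2.37509818e-03,
       -9.61350080e-05,  3.05176999e-03, -6.90695980e-04]), 'joint_torque': array([-4.76111964e-04, -4.91282523e+01, -4.04182160e-01, -3.12532461e+01,
       -6.39740657e-02,  4.36851103e-02,  1.84841238e-04]), 'position': array([ 0.25571049, -0.59698157,  0.22145443]), 'tool_rot': array([-3.07562677e+00, -6.31274900e-01,  8.13727584e-04]), 'ft_force': array([ 0.34697334, -0.58615319,  0.531658  ]), 'torque': array([ 0.00069881,  0.04256119, -0.00456119]), 'grip_width': 0.9988298063827149}
top {'K': array([[485.15483099,   0.        , 325.16267042],
       [  0.        , 485.15483099, 192.43321751],
       [  0.        ,   0.        ,   1.        ]]), 'k1': -0.06177833362457677, 'pose': array([[-0.00749982, -0.99258549,  0.12131691,  0.32068584],
       [-0.99985414,  0.00558194, -0.016141  ,  0.0110786 ],
       [ 0.01534414, -0.12142027, -0.99248258,  1.42056083],
       [ 0.        ,  0.        ,  0.        ,  1.        ]])}
side {'K': array([[391.57289345,   0.        , 323.79179771],
       [  0.        , 391.57289345, 204.35551581],
       [  0.        ,   0.        ,   1.        ]]), 'k1': -0.08335861697371465, 'pose': array([[-0.99731075, -0.02602341,  0.06851312,  0.42236957],
       [-0.07195898,  0.52498229, -0.84806574,  0.93336101],
       [-0.01389861, -0.85071522, -0.5254431 ,  0.66432703],
       [ 0.        ,  0.        ,  0.        ,  1.        ]])}
[[ 0.919  0.394 -0.001]
 [ 0.394 -0.919  0.002]
 [-0.    -0.002 -1.   ]] 0.0187
```

View pics/top0.png

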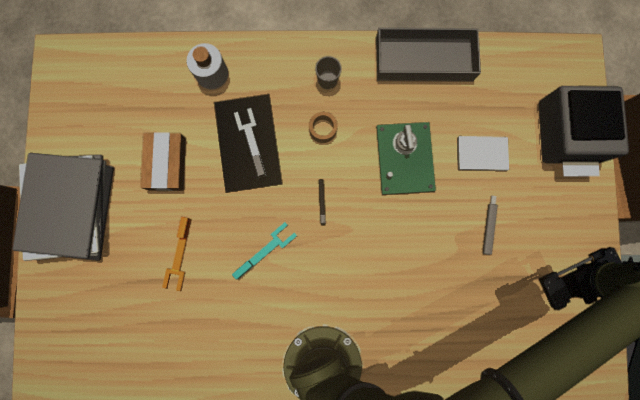

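View pics/side0.png

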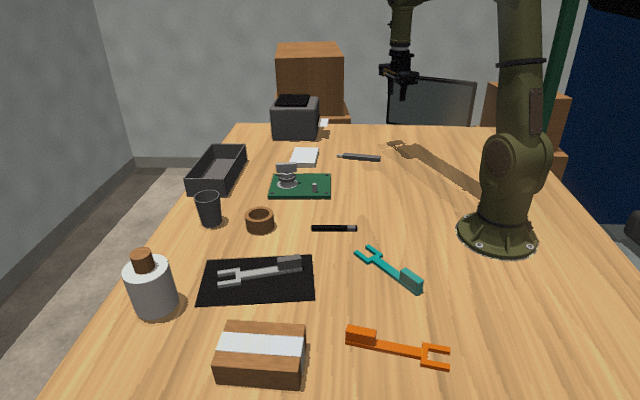

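The top view shows the bare steel spanner on the mat near (250,140), mouth up. The stand is near (405,157), with its post near (390,175). The orange and teal look-alikes are off the mat. Next I'll enlarge the mat and the stand.

Run:
```python
from h import *
im=ctrl.get_image("top")[:,:,::-1]
f=lambda x0,y0:cv2.resize(im[y0:y0+110,x0:x0+76],None,fx=5.2,fy=5.2,interpolation=cv2.INTER_CUBIC)
o=np.hstack([f(210,90),f(368,100)]);print(o.shape)
# gridlines every 10px
for k,(x0,y0) in enumerate([(210,90),(368,100)]):
    for x in range(x0-x0%10+10,x0+76,10):
        X=int((x-x0+.5)*5.2)+k*395; cv2.line(o,(X,0),(X,6),(0,0,255),1);cv2.putText(o,str(x),(X-10,18),0,.35,(0,0,255),1)
    for y in range(y0,y0+110,10):
        Y=int((y-y0+.5)*5.2); cv2.line(o,(k*395,Y),(k*395+6,Y),(0,0,255),1);cv2.putText(o,str(y),(k*395+8,Y+4),0,.35,(0,0,255),1)
cv2.imwrite("pics/crop1.png",o)
```

```text
(572, 790, 3)
```

View pics/crop1.png

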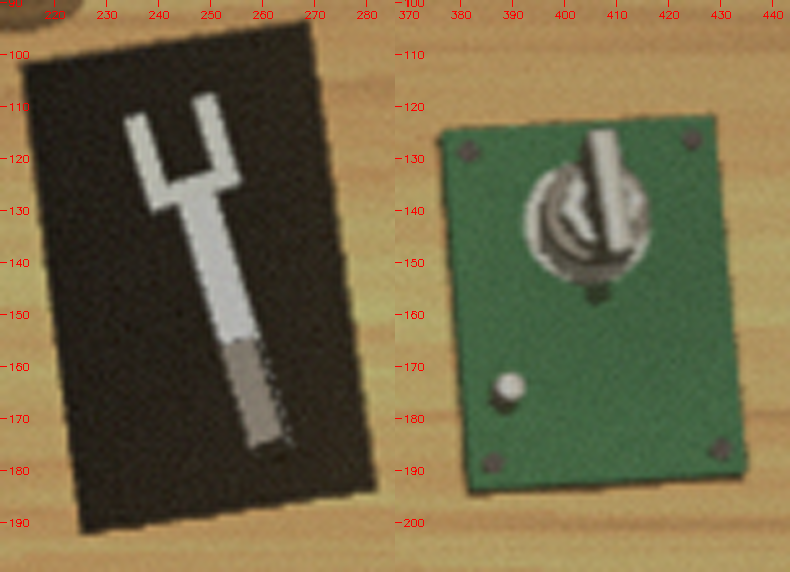

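The left crop shows the spanner's mouth tips at crop px (125,118) and (213,93), its head back at (153,212) and (242,183), and its grip block around (252,392). The right crop has the plate corners, the post top at (510,386) and the bar top between (602,129) and (621,248). Next I fit poses to these.

```bash
cat > fit.py <<'E'
from h import *
from scipy.optimize import least_squares
def fit(name,loc,uv,guess):
    loc=np.array(loc,float);uv=np.array(uv,float)
    def f(p):
        c,s=np.cos(p[2]),np.sin(p[2])
        w=np.c_[p[0]+c*loc[:,0]-s*loc[:,1],p[1]+s*loc[:,0]+c*loc[:,1],loc[:,2]]
        return (w2pix(name,w)-uv).ravel()
    r=least_squares(f,guess);return r.x,np.abs(r.fun).max()
E
python3 - <<'E'
from fit import *
A=lambda L,x0,y0,ox:[(x0+(X-ox)/5.2-.5,y0+Y/5.2-.5) for X,Y in L]
pl,e=fit("top",[(.06,.08,.016),(.06,-.08,.016),(-.15,-.08,.016),(-.15,.08,.016),(-.096,.056,.046)],A([(438,132),(716,115),(745,478),(468,494),(510,386)],368,100,395),[.6,-.2,0])
print("plate",pl,e)
b,e=fit("top",[(.035,.008,.096),(.035,-.008,.096),(-.035,-.008,.096),(-.035,.008,.096)],A([(587,131),(618,128),(632,245),(610,251)],368,100,395),[.6,-.2,0])
print("bar",b,e)
s,e=fit("top",[(.02,.027,.013),(.02,.01425,.013),(.02,-.01425,.013),(.02,-.027,.013),(-.036,.027,.013),(-.036,-.027,.013),(-.19,.01,.043),(-.19,-.01,.043)],A([(125,118),(145,112),(193,98),(213,93),(153,212),(242,183),(250,448),(282,438)],210,90,0),[.6,.2,0])
print("spanner",s,e, "grip",s[:2]-.16*np.array([np.cos(s[2]),np.sin(s[2])]))
m,e=fit("top",[(.14,.085,.003),(.14,-.085,.003),(-.14,-.085,.003),(-.14,.085,.003)],A([(22,65),(308,22),(376,490),(82,533)],210,90,0),[.6,.2,0])
print("mat",m,e)
print(pl[2],b[2]-pl[2], np.hypot(*pl[:2]), np.hypot(*s[:2]))
# tool now
st=ctrl.get_state();print(R.from_rotvec(st["tool_rot"]).as_matrix()[:,0])
E
```

```text
plate [ 0.63955607 -0.24756877  0.05283271] 0.4978956936706709
bar [ 0.64150783 -0.24745305  0.12226582] 0.9197926810194303
spanner [0.72352935 0.22875567 0.29515922] 0.3717083463957067 grip [0.57044841 0.18221292]
mat [0.64605784 0.21912404 0.14620553] 0.58573452952308
0.05283271390452342 0.06943310545522614 0.6858004557314941 0.7588305966792795
[ 9.19187734e-01  3.93819629e-01 -9.41867886e-05]
```

```bash
for i in 1; do python3 -m creep '[[[1,30,-30,0,0,0,0],[1,60,-60,0,0,0,0],[1,90,-89,0,0,0,0],[1,120,-118,0,0,0,0],[1,150,-148,0,0,0,0]]]'; python3 -m creep '[[[1,30,-30,0,0,0,0],[1,60,-60,0,0,0,0],[1,90,-89,0,0,0,0],[1,120,-118,0,0,0,0],[1,150,-148,0,0,0,0]]]'; python3 -m creep '[[[1,30,-30,0,0,0,0],[1,60,-60,0,0,0,0],[1,90,-89,0,0,0,0],[1,120,-118,0,0,0,0],[1,150,-148,0,0,0,0]]]'; python3 -m creep '[[[1,30,-30,0,0,0,0],[1,60,-60,0,0,0,0],[1,90,-89,0,0,0,0],[1,120,-118,0,0,0,0.05],[1,146,-148,0,0,0,0.11]]]'; done
python3 - <<'E'
from h import *
s=ctrl.get_state();M=R.from_rotvec(s["tool_rot"]).as_matrix();print(s["time"],s["position"],np.arctan2(M[1,0],M[0,0]),M.round(3),s["joint_positions"].round(2))
print(tool([.5704,.1822,.020]))
save("side","side1.png",(250,145,350,220),8)
E
```

```text
time: 0.65
position: [0.3359, -0.4006, 0.2223]
tool_rot: [-3.077, -0.631, 0.0]
ft_force: [1.1, -0.2, 0.0]
grip_width: 0.995
time: 1.15
position: [0.4154, -0.2057, 0.2225]
tool_rot: [3.077, 0.631, -0.0]
ft_force: [1.7, -0.2, 0.3]
grip_width: 1.003
time: 1.65
position: [0.495, -0.0107, 0.2225]
tool_rot: [3.077, 0.631, 0.0]
ft_force: [0.2, -0.5, -0.0]
grip_width: 1.007
time: 2.15
position: [0.5713, 0.1826, 0.2221]
tool_rot: [-3.108, -0.457, 0.0]
ft_force: [0.6, 0.1, -0.8]
grip_width: 0.997
2.15 [0.57132812 0.18258273 0.22213229] 0.29172058835995945 [[ 0.958  0.288 -0.   ]
 [ 0.288 -0.958 -0.   ]
 [-0.    -0.    -1.   ]] [ 0.28  0.3  -0.77  1.56  0.21  1.37 -1.79]
[-1.000e+00  1.000e-01  2.021e+02]
```

View pics/side1.png

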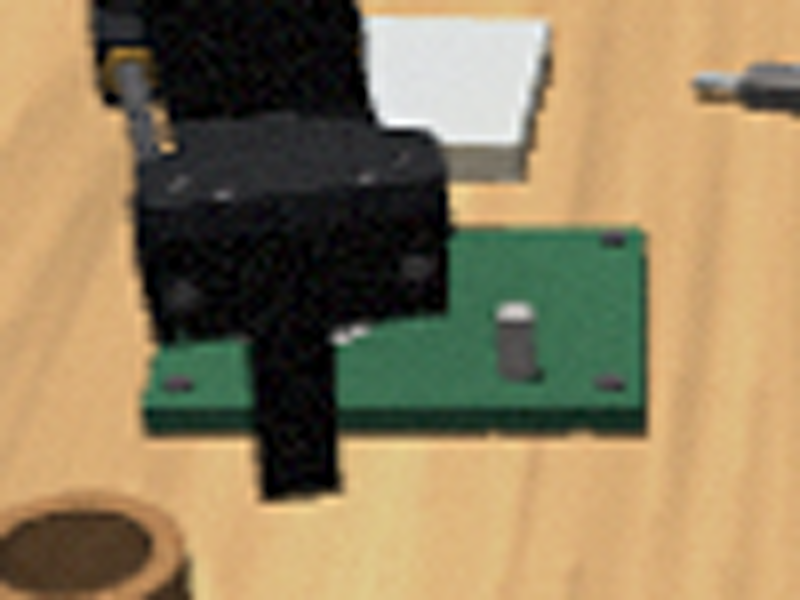

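The gripper blocks the stand in this picture, so I'll crop the earlier side image instead. Now I descend and grip.

```bash
python3 -m creep '[[[0.7,-1,0,45,0,0,0],[0.7,-1,0,90,0,0,0],[0.7,-1,0,135,0,0,0],[0.7,-1,0,165,0,0,0],[0.7,-1,0,185,0,0,0]]]' 45; python3 -m creep '[[[0.7,0,0,10,0,0,0],[0.7,0,0,20,0,0,0],[0,0,0,20,0,0,0],[0,0,0,20,0,0,0],[0,0,0,20,0,0,0]]]' 45;  python3 -m creep '[[[0,0,0,0,0,0,0],[0,0,0,0,0,0,0],[0,0,0,0,0,0,0],[0,0,0,0,0,0,0]]]' 45
python3 - <<'E'
import cv2
im=cv2.imread("pics/side0.png")[150:205,260:340]
cv2.imwrite("pics/sc0.png",cv2.resize(im,None,fx=10,fy=10,interpolation=cv2.INTER_CUBIC))
E
```

```text
time: 2.7
position: [0.5677, 0.18, 0.0342]
tool_rot: [3.107, 0.462, -0.007]
ft_force: [0.1, 0.5, 0.4]
grip_width: 0.718
time: 3.2
position: [0.5707, 0.1814, 0.0188]
tool_rot: [-3.108, -0.461, -0.003]
ft_force: [-0.5, -0.4, 0.4]
grip_width: 0.514
time: 3.6
position: [0.5699, 0.1813, 0.0179]
tool_rot: [-3.107, -0.462, -0.001]
ft_force: [-0.8, 0.4, 1.6]
grip_width: 0.225
```

View pics/sc0.png

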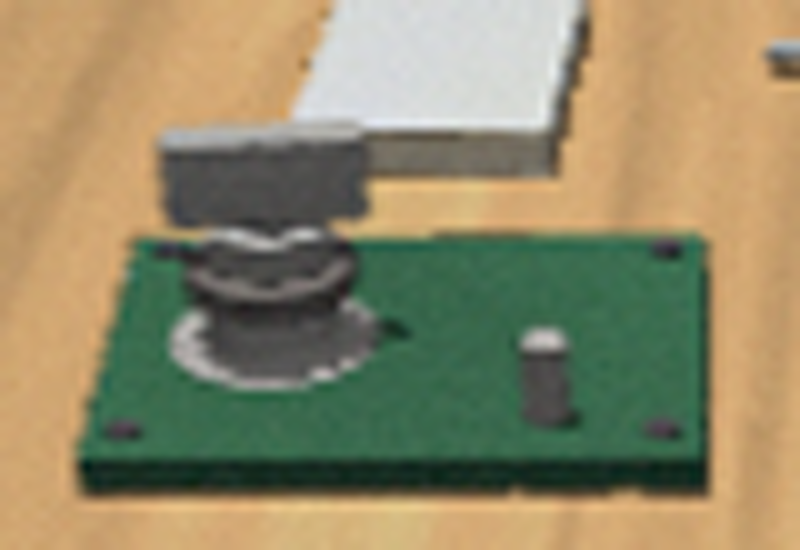

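This side crop doesn't show the flats. The disc is at (270,270), the bar at (265,175) and the post at (545,375). From the bar angle the spindle should be about 0.17–0.5, so I'll insert at about 0.33; it turns freely and should align itself. Now lift and carry.

```bash
python3 -m creep '[[[0,0,0,-10,0,0,0],[0,0,0,-30,0,0,0],[0,0,0,-60,0,0,0],[0,0,0,-95,0,0,0],[0,0,0,-122,0,0,0]]]' 60; python3 -m creep '[[[0,-15,25,0,0,0,0],[0,-35,55,0,0,0,0],[0,-54,87,0,0,0,0],[0,-74,119,0,0,0,0],[0,-94,150,0,0,0,0]]]'; python3 -m creep '[[[0,-19,30,0,0,0,0],[0,-38,60,0,0,0,0],[0,-56,90,0,0,0,0],[0,-75,120,0,0,0,0],[0,-94,150,0,0,0,0]]]';python3 -m creep '[[[0,-19,30,0,0,0,0],[0,-38,60,0,0,0,-0.03],[0,-60,95,0,0,0,-0.06],[0,-80,130,0,0,0,-0.09],[0,-94,150,0,0,0,-0.09]]]'
cat > where.py <<'E'
from h import *
st=ctrl.get_state();M=R.from_rotvec(st["tool_rot"]).as_matrix();yaw=np.arctan2(M[1,0],M[0,0])
p=st["position"];A=np.array([.6396,-.2476])
j=p[:2]+.16*M[:2,0]
d=A-j;print("t %.2f"%st["time"],"tcp",p.round(4),"yaw %.3f stand %.3f"%(yaw,yaw-.053),"tilt",M[2,:2].round(3))
print("axis minus jaw, tool mm",(M[:2,:2].T@d*1000).round(1),"z under",round((p[2]-.0149)*1000,1),"F",st["ft_force"].round(1),"T",st["torque"].round(2),"g %.3f"%st["grip_width"],"q7 %.2f"%st["joint_positions"][6])
E
python3 where.py
python3 - <<'E'
from h import *
save("top","t2.png",(350,100,470,240),4)
E
```

```text
time: 4.1
position: [0.5696, 0.1813, 0.1416]
tool_rot: [3.107, 0.462, 0.001]
ft_force: [0.3, 0.0, -2.5]
grip_width: 0.225
time: 4.6
position: [0.5223, 0.0087, 0.1397]
tool_rot: [3.107, 0.462, -0.001]
ft_force: [0.9, -0.7, -2.5]
grip_width: 0.227
time: 5.1
position: [0.476, -0.1617, 0.1398]
tool_rot: [3.107, 0.462, -0.001]
ft_force: [0.7, 0.3, -2.4]
grip_width: 0.221
time: 5.6
position: [0.4287, -0.3349, 0.1396]
tool_rot: [3.083, 0.596, -0.002]
ft_force: [-0.4, 0.5, -2.7]
grip_width: 0.226
t 5.60 tcp [ 0.4287 -0.3349  0.1396] yaw 0.382 stand 0.329 tilt [-0.001  0.001]
axis minus jaw, tool mm [68.2 -2.3] z under 124.7 F [-0.4  0.5 -2.7] T [-0.   0.1  0. ] g 0.226 q7 -0.64
```

View pics/t2.png

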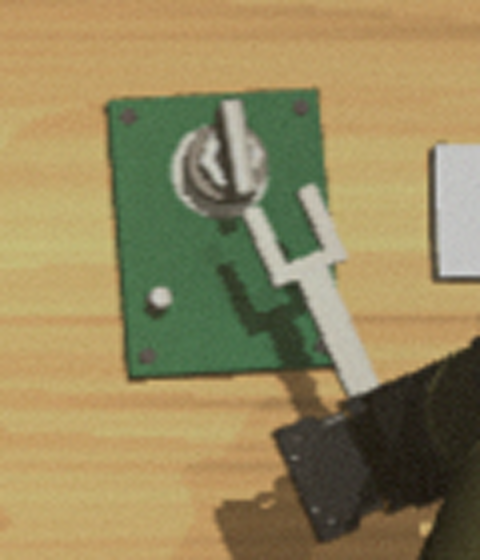

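The spanner is held level, with jaw tips at (250,211) and (312,188) in the crop and the head back at (280,285) and (346,257). Fitting its pose at that height checks it against the gripper.

```bash
python3 - <<'E'
from fit import *
L=[(245,213),(303,190),(319,186),(280,285),(346,257)]
z=.1347
s,e=fit("top",[(.02,.027,z),(.02,-.01425,z),(.02,-.027,z),(-.036,.027,z),(-.036,-.027,z)],[(350+(x)/4-.5+.0,100+y/4-.5) for x,y in L],[.58,-.27,.38])
st=ctrl.get_state();M=R.from_rotvec(st["tool_rot"]).as_matrix()
print(s,e, "jaw in tool",M[:2,:2].T@(s[:2]-st["position"][:2]))
E
python3 -m creep '[[[0,0,-2,20,0,0,0],[0,0,-2,45,0,0,0],[0,0,-2,70,0,0,0],[0,0,-2,90,0,0,0],[0,0,-2,100,0,0,0]]]';python3 where.py
```

```text
[ 0.57706355 -0.27556327  0.36653423] 1.0982791392412992 jaw in tool [ 0.16300138 -0.0034136 ]
time: 6.15
position: [0.4285, -0.3282, 0.0377]
tool_rot: [-3.081, -0.601, 0.004]
ft_force: [-0.6, -0.7, -2.0]
grip_width: 0.224
t 6.15 tcp [ 0.4285 -0.3282  0.0377] yaw 0.385 stand 0.332 tilt [-0.002 -0.003]
axis minus jaw, tool mm [65.9  4.6] z under 22.8 F [-0.6 -0.7 -2. ] T [ 0.01  0.23 -0.  ] g 0.224 q7 -0.69
```

```bash
python3 -m creep '[[[0,0,0,0,0,0,0],[0,0,0,0,0,0,0],[0,0,0,0,0,0,0]]]';python3 where.py;  python3 - <<'E'
from h import *
im=ctrl.get_image("top")[100:240,350:470,::-1];a=cv2.resize(im,None,fx=4,fy=4,interpolation=cv2.INTER_CUBIC)
cv2.imwrite("pics/t3.png",a)
E
```

```text
time: 6.45
position: [0.4308, -0.3302, 0.0409]
tool_rot: [3.082, 0.6, 0.002]
ft_force: [1.2, 0.1, -2.7]
grip_width: 0.226
t 6.45 tcp [ 0.4308 -0.3302  0.0409] yaw 0.385 stand 0.332 tilt [0.001 0.002]
axis minus jaw, tool mm [64.5  1.9] z under 26.0 F [ 1.2  0.1 -2.7] T [-0.1   0.09  0.03] g 0.226 q7 -0.69
```

View pics/t3.png

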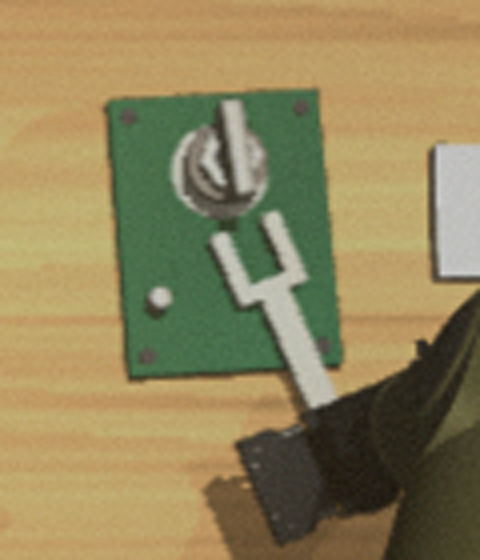

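Run:
```python
from fit import *
L=[(210,238),(224,231),(263,216),(277,211),(245,307),(308,277)]
z=.036
s,e=fit("top",[(.02,.027,z),(.02,.01425,z),(.02,-.01425,z),(.02,-.027,z),(-.036,.027,z),(-.036,-.027,z)],[(350+(x)/4-.5+.0,100+y/4-.5) for x,y in L],[.58,-.27,.38])
st=ctrl.get_state();M=R.from_rotvec(st["tool_rot"]).as_matrix()
print(s,e, "jaw in tool",M[:2,:2].T@(s[:2]-st["position"][:2]))
c,q=np.cos(s[2]),np.sin(s[2]);d=np.array([.6396,-.2476])-s[:2]
print("axis in jaw frame",c*d[0]+q*d[1],-q*d[0]+c*d[1])
for p in ([.6396,-.2476,.048],[.6396,-.2476,.016],[.6396,-.2476,.096]): print((w2pix("top",p)[0]-[350,100]+.5)*4)
```

```text
[ 0.5790981  -0.26897247  0.41360193] 0.5352430369220542 jaw in tool [ 0.16052427 -0.00105087]
axis in jaw frame 0.0639901402346115 -0.004746001069973322
[226.67845261 163.23048257]
[218.90196596 173.0442701 ]
[239.01705371 147.65721779]
```

```bash
python3 -m creep '[[[0,0,1,3,0,0,0],[0,0,2,7,0,0,0],[0,0,2,7,0,0,0]]]';python3 -m creep '[[[0,8,0,0,0,0,0],[0,16,0,0,0,0,0],[0,22,0,0,0,0,0],[0,28,0,0,0,0,0],[0,30,0,0,0,0,0]]]';python3 where.py
```

```text
time: 6.8
position: [0.4302, -0.3314, 0.032]
tool_rot: [-3.083, -0.6, 0.001]
ft_force: [-0.3, 0.2, -2.4]
grip_width: 0.226
time: 7.3
position: [0.4592, -0.3199, 0.0326]
tool_rot: [3.083, 0.602, 0.0]
ft_force: [-1.3, -1.4, -1.8]
grip_width: 0.228
t 7.30 tcp [ 0.4592 -0.3199  0.0326] yaw 0.386 stand 0.333 tilt [-0.  0.]
axis minus jaw, tool mm [34.4  0.9] z under 17.7 F [-1.3 -1.4 -1.8] T [-0.27  0.31 -0.2 ] g 0.228 q7 -0.75
```

```bash
python3 -m creep '[[[0,4,0.5,0,0,0,0],[0,8,0.5,0,0,0,0],[0,12,0.5,0,0,0,0],[0,16,0.5,0,0,0,0],[0,16,0.5,0,0,0,0]]]';python3 where.py
```

```text
time: 7.8
position: [0.4745, -0.3146, 0.0328]
tool_rot: [3.083, 0.601, 0.002]
ft_force: [2.2, -0.5, -3.5]
grip_width: 0.224
t 7.80 tcp [ 0.4745 -0.3146  0.0328] yaw 0.385 stand 0.332 tilt [0.001 0.001]
axis minus jaw, tool mm [18.2 -0.1] z under 17.9 F [ 2.2 -0.5 -3.5] T [-0.47 -0.17 -0.4 ] g 0.224 q7 -0.78
```

```bash
python3 -m creep '[[[0,5,0,0,0,0,0],[0,10,0,0,0,0,0],[0,15,0,0,0,0,0],[0,18,0,0,0,0,0],[0,18,0,0,0,0,0]]]';python3 where.py
python3 - <<'E'
from h import *
im=ctrl.get_image("top")[100:240,350:470,::-1];a=cv2.resize(im,None,fx=4,fy=4,interpolation=cv2.INTER_CUBIC)
cv2.imwrite("pics/t4.png",a)
E
```

```text
time: 8.3
position: [0.4911, -0.3078, 0.0327]
tool_rot: [3.083, 0.601, 0.002]
ft_force: [1.6, -3.1, -2.3]
grip_width: 0.225
t 8.30 tcp [ 0.4911 -0.3078  0.0327] yaw 0.385 stand 0.332 tilt [0.001 0.001]
axis minus jaw, tool mm [0.3 0.1] z under 17.8 F [ 1.6 -3.1 -2.3] T [-0.64 -0.19 -0.42] g 0.225 q7 -0.81
```

View pics/t4.png

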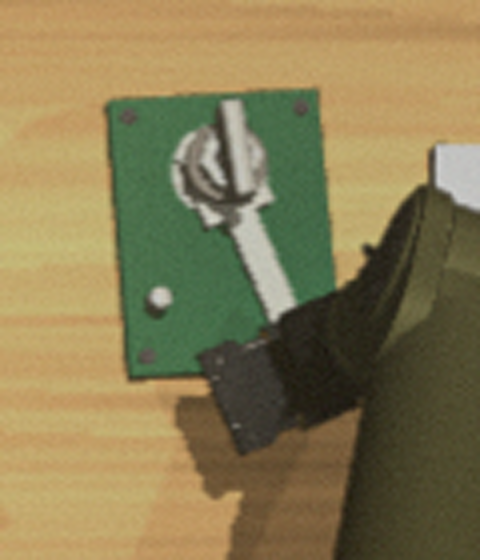

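The picture shows the head fully under the disc, its back edge from (205,225) to (272,200), centred on the axis. Now I swing the spanner clockwise about the spindle to the post.

```bash
python3 -m creep '[[[0,0.4,-11.2,0,0,0,0.07],[0,1.6,-22.3,0,0,0,0.14],[0,3.5,-33.4,0,0,0,0.21],[0,6.2,-44.2,0,0,0,0.28],[0,9.7,-54.9,0,0,0,0.35]]]';python3 where.py; python3 -m creep '[[[0,0.4,-11.2,0,0,0,0.07],[0,1.6,-22.3,0,0,0,0.14],[0,3.5,-33.4,0,0,0,0.21],[0,6.2,-44.2,0,0,0,0.28],[0,6.2,-44.2,0,0,0,0.28]]]';python3 where.py
```

```text
time: 8.85
position: [0.479, -0.2529, 0.0328]
tool_rot: [3.141, 0.05, 0.002]
ft_force: [1.0, -3.1, -3.4]
grip_width: 0.225
t 8.85 tcp [ 0.479  -0.2529  0.0328] yaw 0.032 stand -0.021 tilt [0.001 0.   ]
axis minus jaw, tool mm [ 0.7 -0.1] z under 17.9 F [ 1.  -3.1 -3.4] T [-0.56 -0.23 -0.36] g 0.225 q7 -1.21
time: 9.35
position: [0.4833, -0.2076, 0.0327]
tool_rot: [-3.118, 0.381, 0.0]
ft_force: [-0.3, -3.7, -1.8]
grip_width: 0.222
t 9.35 tcp [ 0.4833 -0.2076  0.0327] yaw -0.243 stand -0.296 tilt [-0. -0.]
axis minus jaw, tool mm [1.3 1.2] z under 17.8 F [-0.3 -3.7 -1.8] T [-0.59  0.19 -0.38] g 0.222 q7 -1.56
```

```bash
python3 -m creep '[[[0,0.8,-4,0,0,0,0.03],[0,1.2,-7.5,0.8,0,0,0.05],[0,1.2,-7.5,1.5,0,0,0.05],[0,1.2,-7.5,2,0,0,0.05],[0,1.2,-7.5,2,0,0,0.05]]]';python3 where.py
```

```text
time: 9.85
position: [0.4858, -0.2014, 0.0308]
tool_rot: [-3.107, 0.46, 0.002]
ft_force: [-3.8, 2.6, 3.7]
grip_width: 0.225
t 9.85 tcp [ 0.4858 -0.2014  0.0308] yaw -0.294 stand -0.347 tilt [-0.001 -0.   ]
axis minus jaw, tool mm [ 0.6 -0.4] z under 15.9 F [-3.8  2.6  3.7] T [0.68 0.72 0.05] g 0.225 q7 -1.62
```

```bash
python3 -m creep '[[[0.5,0,0,0,0,0,0],[0.5,0,0,0,0,0,0],[0.5,0,0,0,0,0,0],[0.5,0,0,-5,0,0,0],[0.5,0,0,-20,0,0,0]]]';python3 -m creep '[[[0.5,0,0,-30,0,0,0],[0.5,0,0,-60,0,0,0],[0.5,0,0,-90,0,0,0.1],[0.5,0,0,-95,0,0,0.25],[0.5,0,0,-95,0,0,0.35]]]'; python3 where.py
python3 - <<'E'
from h import *
im=ctrl.get_image("top")[100:240,350:470,::-1];a=cv2.resize(im,None,fx=4,fy=4,interpolation=cv2.INTER_CUBIC)
cv2.imwrite("pics/t5.png",a)
E
```

```text
time: 10.35
position: [0.4851, -0.2017, 0.05]
tool_rot: [-3.107, 0.462, 0.004]
ft_force: [-0.1, -0.0, 0.1]
grip_width: 0.487
time: 10.85
position: [0.4878, -0.2026, 0.149]
tool_rot: [2.976, -1.003, 0.009]
ft_force: [-0.6, -0.1, -0.5]
grip_width: 0.502
t 10.85 tcp [ 0.4878 -0.2026  0.149 ] yaw -0.650 stand -0.703 tilt [ 0.005 -0.001]
axis minus jaw, tool mm [-11.9 -56.1] z under 134.1 F [-0.6 -0.1 -0.5] T [0.1  0.01 0.  ] g 0.502 q7 -1.92
```

View pics/t5.png

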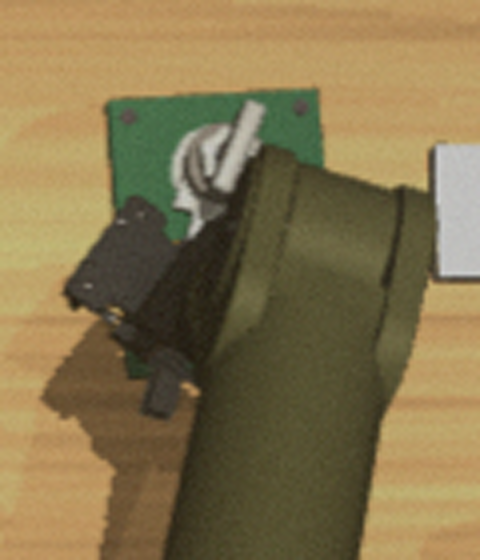

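The bar runs from (255,100) to (228,190) in the crop, about -0.33 rad in the world frame. The spanner stayed at the post. I'll take the half-turned grasp, so that clockwise turning has the full wrist range.

```bash
for k in 1; do python3 -m creep '[[[0.6,0,0,0,0,0,-0.14],[0.6,0,0,0,0,0,-0.28],[0.6,0,0,0,0,0,-0.42],[0.6,0,0,0,0,0,-0.56],[0.6,0,0,0,0,0,-0.7]]]'>/dev/null; python3 -m creep '[[[0.6,0,0,0,0,0,-0.14],[0.6,0,0,0,0,0,-0.28],[0.6,0,0,0,0,0,-0.42],[0.6,0,0,0,0,0,-0.56],[0.6,0,0,0,0,0,-0.7]]]'>/dev/null; python3 -m creep '[[[0.6,0,0,0,0,0,-0.14],[0.6,0,0,0,0,0,-0.28],[0.6,0,0,0,0,0,-0.42],[0.6,0,0,0,0,0,-0.56],[0.6,0,0,0,0,0,-0.7]]]'>/dev/null; python3 -m creep '[[[0.6,0,0,0,0,0,-0.14],[0.6,0,0,0,0,0,-0.28],[0.6,0,0,0,0,0,-0.42],[0.6,0,0,0,0,0,-0.56],[0.6,0,0,0,0,0,-0.7]]]'>/dev/null; python3 -m creep '[[[0.6,0,0,0,0,0,-0.14],[0.6,0,0,0,0,0,-0.28],[0.6,0,0,0,0,0,-0.42],[0.6,0,0,0,0,0,-0.56],[0.6,0,0,0,0,0,-0.66]]]'; done; python3 -m creep '[[[0.6,0,0,0,0,0,0]]]' >/dev/null; python3 where.py; python3 -c "
from h import *
print(tool([.6396,-.2476,.150]),ctrl.get_state()['joint_positions'].round(2))"
```

```text
time: 13.4
position: [0.4863, -0.202, 0.1463]
tool_rot: [0.5, 3.101, -0.001]
ft_force: [0.1, -0.0, 0.2]
grip_width: 0.599
t 13.50 tcp [ 0.4863 -0.2021  0.1463] yaw 2.817 stand 2.764 tilt [-0.001 -0.   ]
axis minus jaw, tool mm [-319.8    5.8] z under 131.4 F [ 0.  -0.4  0.3] T [ 0.12 -0.14 -0.01] g 0.596 q7 1.51
[-159.8    5.8   -3.6] [ 0.94  0.16 -0.64  1.84  0.1   1.18  1.51]
```

```bash
python3 -m creep '[[[0.6,-35,1,0,0,0,0],[0.6,-75,3,0,0,0,0],[0.6,-115,5,0,0,0,0],[0.6,-150,6,0,0,0,0],[0.6,-160,6,0,0,0,0]]]'; python3 -m creep '[[[0.6,0,0,20,0,0,0],[0.6,0,0,45,0,0,0],[0.6,0,0,65,0,0,0],[0.6,0,0,76,0,0,0],[0.6,0,0,76,0,0,0]]]'; python3 -m creep '[[[0.6,0,0,0,0,0,0]]]' >/dev/null; python3 where.py;python3 -c "
from h import *
print(tool([.6396,-.2476,.068]));save('side','s6.png',(260,130,350,200),8)"
```

```text
time: 14.0
position: [0.6422, -0.2483, 0.145]
tool_rot: [0.513, 3.098, 0.002]
ft_force: [-0.1, -0.8, 0.3]
grip_width: 0.6
time: 14.5
position: [0.6381, -0.2474, 0.068]
tool_rot: [-0.511, -3.096, -0.001]
ft_force: [0.4, 0.4, 0.7]
grip_width: 0.603
t 14.60 tcp [ 0.6399 -0.2478  0.0706] yaw 2.814 stand 2.761 tilt [-0.001 -0.   ]
axis minus jaw, tool mm [-1.597e+02  1.000e-01] z under 55.7 F [-0.5  0.5  0.5] T [ 0.08 -0.12 -0.07] g 0.603 q7 1.36
[0.3 0.1 2.6]
```

View pics/s6.png

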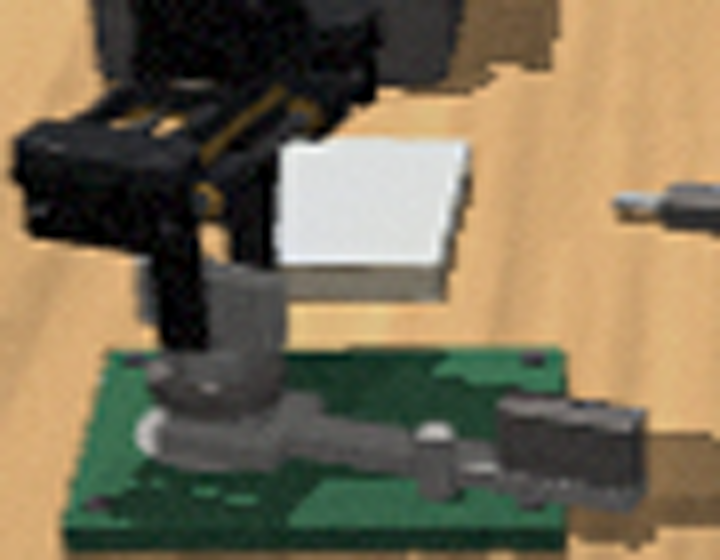

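The side view shows the spanner flat on the plate with its shank against the post at (437,455). The jaws straddle the bar. Now close and turn.

```bash
python3 -m creep '[[[0,0,0,1,0,0,0],[0,0,0,1,0,0,0],[0,0,0,1,0,0,0],[0,0,0,1,0,0,0],[0,0,0,1,0,0,0]]]' 60; python3 where.py; python3 -m creep '[[[0,0,0,0,0,0,0.1],[0,0,0,0,0,0,0.2],[0,0,0,0,0,0,0.3],[0,0,0,0,0,0,0.4],[0,0,0,0,0,0,0.5]]]'; python3 where.py; python3 -m creep '[[[0,0,0,0,0,0,0.1],[0,0,0,0,0,0,0.2],[0,0,0,0,0,0,0.3],[0,0,0,0,0,0,0.4],[0,0,0,0,0,0,0.5]]]'; python3 where.py
```

```text
time: 15.15
position: [0.6396, -0.2477, 0.0687]
tool_rot: [0.511, 3.1, -0.0]
ft_force: [-0.2, -0.0, 0.1]
grip_width: 0.233
t 15.15 tcp [ 0.6396 -0.2477  0.0687] yaw 2.815 stand 2.762 tilt [-0. -0.]
axis minus jaw, tool mm [-1.599e+02  1.000e-01] z under 53.8 F [-0.2 -0.   0.1] T [ 0.04 -0.12 -0.  ] g 0.233 q7 1.36
time: 15.65
position: [0.6406, -0.2454, 0.0686]
tool_rot: [1.264, 2.876, 0.004]
ft_force: [1.3, 3.0, -0.6]
grip_width: 0.18
t 15.65 tcp [ 0.6406 -0.2454  0.0686] yaw 2.313 stand 2.260 tilt [0.001 0.002]
axis minus jaw, tool mm [-161.    -2.2] z under 53.7 F [ 1.3  3.  -0.6] T [ 0.61 -0.56  0.32] g 0.180 q7 0.89
time: 16.15
position: [0.6421, -0.2446, 0.0686]
tool_rot: [1.934, 2.473, 0.007]
ft_force: [6.2, 3.7, -2.7]
grip_width: 0.181
t 16.15 tcp [ 0.6421 -0.2446  0.0686] yaw 1.814 stand 1.761 tilt [0.001 0.005]
axis minus jaw, tool mm [-162.3   -3.1] z under 53.7 F [ 6.2  3.7 -2.7] T [ 0.59 -1.21  0.29] g 0.181 q7 0.43
```

```bash
python3 -m creep '[[[0,0,0,0,0,0,0.08],[0,0,0,0,0,0,0.16],[0,0,0,0,0,0,0.24]]]' >/dev/null; python3 where.py; python3 -m creep '[[[0,0,0,0,0,0,0.06],[0,0,0,0,0,0,0.12]]]'>/dev/null; python3 where.py;python3 -m creep '[[[0,0,0,0,0,0,0.06],[0,0,0,0,0,0,0.12]]]'>/dev/null; python3 where.py
```

```text
t 16.45 tcp [ 0.6428 -0.2446  0.0686] yaw 1.575 stand 1.522 tilt [0.002 0.006]
axis minus jaw, tool mm [-163.    -3.3] z under 53.7 F [ 8.1  1.8 -4.6] T [ 0.43 -1.58  0.33] g 0.183 q7 0.21
t 16.65 tcp [ 0.6433 -0.2446  0.0687] yaw 1.456 stand 1.403 tilt [0.003 0.006]
axis minus jaw, tool mm [-163.4   -3.3] z under 53.8 F [ 8.   3.7 -5. ] T [ 0.45 -1.76  0.35] g 0.177 q7 0.09
t 16.85 tcp [ 0.6437 -0.2447  0.0687] yaw 1.336 stand 1.283 tilt [0.004 0.007]
axis minus jaw, tool mm [-163.8   -3.3] z under 53.8 F [ 9.4  2.  -6.5] T [ 0.32 -2.02  0.34] g 0.179 q7 -0.02
```

```bash
python3 -m creep '[[[0,0,2,0,0,0,0.03],[0,0,3,0,0,0,0.06],[0,0,3,0,0,0,0.06]]]' >/dev/null; python3 where.py; python3 -m creep '[[[0,0,0,0,0,0,0.04],[0,0,0,0,0,0,0.08],[0,0,0,0,0,0,0.08]]]'>/dev/null; python3 where.py
python3 - <<'E'
from fit import *
z=.028
for pts in ([(205,225),(272,200)],):
    w=pix2w("top",[(350+x/4-.5,100+y/4-.5) for x,y in pts],z);m=w.mean(0)
    print(m, "jaw by cam", m+.036*np.array([np.cos(.385),np.sin(.385)]))
E
```

```text
t 17.15 tcp [ 0.6439 -0.2449  0.0686] yaw 1.278 stand 1.225 tilt [0.004 0.001]
axis minus jaw, tool mm [-163.9   -3.4] z under 53.7 F [1.6 5.5 0.4] T [ 1.04 -0.61  0.34] g 0.178 q7 -0.07
t 17.45 tcp [ 0.6439 -0.2453  0.0686] yaw 1.200 stand 1.147 tilt [0.002 0.001]
axis minus jaw, tool mm [-163.7   -3.2] z under 53.7 F [2.9 4.3 0.1] T [ 0.87 -0.76  1.17] g 0.179 q7 -0.15
[ 0.6072857  -0.25904275] jaw by cam [ 0.64065045 -0.24552262]
```

```bash
python3 -m creep '[[[0,0,0,0,0,0,0.05],[0,0,0,0,0,0,0.1],[0,0,0,0,0,0,0.1]]]'>/dev/null; python3 where.py
```

```text
t 17.75 tcp [ 0.6437 -0.246   0.0687] yaw 1.100 stand 1.047 tilt [0.002 0.001]
axis minus jaw, tool mm [-163.3   -2.9] z under 53.8 F [ 2.4  5.1 -0.4] T [ 0.76 -0.74  1.46] g 0.195 q7 -0.24
```

Torque rose from 0.34 to 1.46 N m and the bar stopped following, so the nut is hard home. Release, rise and look.

```bash
python3 -m creep '[[[0.6,0,0,0,0,0,0],[0.6,0,0,0,0,0,0],[0.6,0,0,0,0,0,0],[0.6,0,0,0,0,0,0],[0.6,0,0,-20,0,0,0]]]'; python3 -m creep '[[[0.6,0,0,-30,0,0,0],[0.6,0,0,-60,0,0,0],[0.6,-50,0,-70,0,0,0.14],[0.6,-90,0,-70,0,0,0.28],[0.6,-120,0,-70,0,0,0.42]]]'; python3 -m creep '[[[0.6,0,0,0,0,0,0.14],[0.6,0,0,0,0,0,0.28],[0.6,0,0,0,0,0,0.42],[0.6,0,0,0,0,0,0.56],[0.6,0,0,0,0,0,0.7]]]';python3 where.py
python3 - <<'E'
from h import *
im=ctrl.get_image("top")[100:240,350:470,::-1];a=cv2.resize(im,None,fx=4,fy=4,interpolation=cv2.INTER_CUBIC)
cv2.imwrite("pics/t7.png",a)
E
```

```text
time: 18.25
position: [0.6397, -0.2488, 0.0854]
tool_rot: [-2.68, -1.631, 0.007]
ft_force: [-0.5, 0.3, -0.2]
grip_width: 0.549
time: 18.75
position: [0.5853, -0.3595, 0.1596]
tool_rot: [2.967, 1.025, -0.002]
ft_force: [-0.0, -0.5, 0.0]
grip_width: 0.598
time: 19.25
position: [0.5869, -0.3558, 0.1586]
tool_rot: [3.141, -0.051, -0.001]
ft_force: [-0.1, 0.6, -0.3]
grip_width: 0.6
t 19.25 tcp [ 0.5869 -0.3558  0.1586] yaw -0.032 stand -0.085 tilt [-0.  0.]
axis minus jaw, tool mm [-110.8 -109.8] z under 143.7 F [-0.1  0.6 -0.3] T [ 0.02 -0.02 -0.02] g 0.600 q7 -1.11
```

View pics/t7.png

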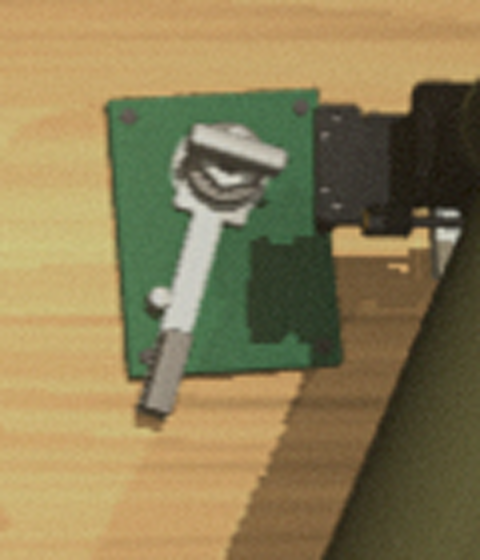

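The bar has turned: its top edge runs from (197,125) to (285,150). The spanner still lies against the post at (159,299), with its grip block from (176,332) to (155,408). Fit the spanner for regrasping.

Run:
```python
from fit import *
f=lambda L:[(350+x/4-.5,100+y/4-.5) for x,y in L]
s,e=fit("top",[(-.13,.01,.056),(-.13,-.01,.056),(-.19,-.01,.056),(-.19,.01,.056),(-.036,.027,.026),(-.036,-.027,.026)],f([(160,328),(193,336),(170,412),(140,405),(175,207),(244,224)]),[.64,-.25,-.3])
b,eb=fit("top",[(.035,.008,.096),(.035,-.008,.096),(-.035,-.008,.096),(-.035,.008,.096)],f([(285,150),(276,170),(193,142),(197,125)]),[.64,-.25,-1.9])
print(s,e,"stand yaw",s[2]-.053,"grip",g:=s[:2]-.16*np.array([np.cos(s[2]),np.sin(s[2])]),"bar",b,eb,"stand",b[2]-.053)
print(tool([.4855,-.2015,.15]), tool([*g,.15]))
```

```text
[ 0.63969699 -0.24821413 -0.31536051] 1.2467046240479362 stand yaw -0.3683605064338349 grip [ 0.48758745 -0.19858865] bar [ 0.64028183 -0.24673862 -1.88114107] 1.5842871168727015 stand -1.9341410690489982
[-107.2 -150.4    8.5] [-105.2 -153.4    8.5]
```

```bash
python3 -m creep '[[[0.5,-20,-30,0,0,0,0.06],[0.5,-45,-65,0,0,0,0.13],[0.5,-70,-100,0,0,0,0.2],[0.5,-92,-132,0,0,0,0.27],[0.5,-106,-152,0,0,0,0.273]]]'; python3 -m creep '[[[0.5,0,0,20,0,0,0],[0.5,0,0,50,0,0,0],[0.5,0,0,75,0,0,0],[0.5,0,0,95,0,0,0],[0.5,0,0,95,0,0,0]]]';python3 where.py; python3 -c "
from h import *
print(tool([.486,-.2003,.031]))"
```

```text
time: 19.8
position: [0.4837, -0.1982, 0.1586]
tool_rot: [-3.107, 0.463, 0.001]
ft_force: [0.2, -0.3, 0.3]
grip_width: 0.502
time: 20.3
position: [0.4828, -0.2, 0.0609]
tool_rot: [-3.106, 0.464, 0.009]
ft_force: [-1.0, 0.3, -0.4]
grip_width: 0.501
t 20.30 tcp [ 0.4828 -0.2     0.0609] yaw -0.297 stand -0.350 tilt [-0.006 -0.   ]
axis minus jaw, tool mm [ 3.9 -0.3] z under 46.0 F [-1.   0.3 -0.4] T [0.08 0.07 0.01] g 0.501 q7 -1.54
[ 3.4 -0.6 29.9]
```

```bash
python3 -m creep '[[[0.5,1,0,12,0,0,0.01],[0.5,1,0,24,0,0,0.01],[0.5,1,0,30,0,0,0.01],[0.5,1,0,30,0,0,0.01]]]' ;python3 where.py; python3 -m creep '[[[0,0,0,0,0,0,0],[0,0,0,0,0,0,0],[0,0,0,0,0,0,0],[0,0,0,0,0,0,0],[0,0,0,0,0,0,0]]]' 40;python3 where.py
```

```text
time: 20.7
position: [0.4857, -0.2005, 0.0327]
tool_rot: [-3.104, 0.482, 0.003]
ft_force: [0.4, 1.5, -0.1]
grip_width: 0.503
t 20.70 tcp [ 0.4857 -0.2005  0.0327] yaw -0.308 stand -0.361 tilt [-0.002  0.   ]
axis minus jaw, tool mm [ 0.9 -1.8] z under 17.8 F [ 0.4  1.5 -0.1] T [ 0.02  0.03 -0.01] g 0.503 q7 -1.56
time: 21.2
position: [0.4867, -0.2006, 0.034]
tool_rot: [3.104, -0.48, 0.001]
ft_force: [-0.5, -0.1, 1.8]
grip_width: 0.231
t 21.20 tcp [ 0.4867 -0.2006  0.034 ] yaw -0.307 stand -0.360 tilt [0.001 0.   ]
axis minus jaw, tool mm [-0.  -1.4] z under 19.1 F [-0.5 -0.1  1.8] T [0.26 0.1  0.28] g 0.231 q7 -1.56
```

```bash
python3 -m creep '[[[0,0,0,0,0,0,0],[0,0,0,-2,0,0,0],[0,0.4,11.2,-2,0,0,-0.07],[0,1.6,22.3,-2,0,0,-0.14],[0,3.2,31.8,-2,0,0,-0.2]]]' 60;python3 where.py; python3 -m creep '[[[0,-4,0,0,0,0,0],[0,-10,0,0,0,0,0],[0,-16,0,0,0,0,0],[0,-23,0,0,0,0,0],[0,-30,0,0,0,0,0]]]';python3 where.py
```

```text
time: 21.7
position: [0.4796, -0.2321, 0.035]
tool_rot: [-3.137, 0.166, 0.0]
ft_force: [1.9, 0.9, -3.1]
grip_width: 0.227
t 21.70 tcp [ 0.4796 -0.2321  0.035 ] yaw -0.106 stand -0.159 tilt [-0. -0.]
axis minus jaw, tool mm [ 0.7 -1.4] z under 20.1 F [ 1.9  0.9 -3.1] T [ 0.24 -0.34  0.08] g 0.227 q7 -1.30
time: 22.2
position: [0.4489, -0.2284, 0.0355]
tool_rot: [3.137, -0.17, -0.001]
ft_force: [0.5, 0.1, -2.9]
grip_width: 0.224
t 22.20 tcp [ 0.4489 -0.2284  0.0355] yaw -0.108 stand -0.161 tilt [-0.001  0.   ]
axis minus jaw, tool mm [31.6 -1.6] z under 20.6 F [ 0.5  0.1 -2.9] T [0.07 0.14 0.01] g 0.224 q7 -1.28
```

```bash
python3 -m creep '[[[0,-8,0,0,0,0,0],[0,-17,0,0,0,0,0],[0,-26,0,0,0,0,0],[0,-34,0,0,0,0,0],[0,-36,0,0,0,0,0]]]';python3 where.py; python3 -m creep '[[[0,0,0,-10,0,0,0],[0,0,0,-30,0,0,0],[0,0,0,-60,0,0,0],[0,0,0,-90,0,0,0],[0,0,0,-110,0,0,0]]]';python3 where.py; python3 -c "
from h import *
print(tool([.570,.1815,.147]))"
```

```text
time: 22.7
position: [0.4129, -0.2248, 0.0355]
tool_rot: [3.137, -0.171, -0.001]
ft_force: [-0.2, 0.3, -2.1]
grip_width: 0.229
t 22.70 tcp [ 0.4129 -0.2248  0.0355] yaw -0.109 stand -0.162 tilt [-0.001  0.   ]
axis minus jaw, tool mm [67.9 -2. ] z under 20.6 F [-0.2  0.3 -2.1] T [0.05 0.13 0.01] g 0.229 q7 -1.25
time: 23.2
position: [0.4157, -0.2253, 0.1488]
tool_rot: [3.135, -0.169, 0.006]
ft_force: [0.8, -0.0, -1.9]
grip_width: 0.225
t 23.20 tcp [ 0.4157 -0.2253  0.1488] yaw -0.108 stand -0.161 tilt [0.004 0.001]
axis minus jaw, tool mm [65. -2.] z under 133.9 F [ 0.8 -0.  -1.9] T [0.04 0.07 0.  ] g 0.225 q7 -1.24
[ 109.6 -421.1    1.6]
```

```bash
python3 -m creep '[[[0,6,-25,0,0,0,0],[0,13,-55,0,0,0,0],[0,21,-87,0,0,0,0],[0,28,-118,0,0,0,0],[0,36,-149,0,0,0,0]]]'; python3 -m creep '[[[0,7,-30,0,0,0,0],[0,14,-60,0,0,0,0],[0,21,-90,0,0,0,0],[0,28,-120,0,0,0,0],[0,36,-149,0,0,0,0]]]';python3 -m creep '[[[0,9,-35,0,0,0,-0.06],[0,18,-70,0,0,0,-0.12],[0,26,-105,0,0,0,-0.18],[0,33,-135,0,0,0,-0.254],[0,36,-149,0,0,0,-0.254]]]';python3 -m creep '[[[0,0,0,0,0,0,0],[0,0,0,0,0,0,0]]]' >/dev/null;python3 where.py; python3 -c "
from h import *
print(tool([.572,.208,.021]))"
```

```text
time: 23.7
position: [0.4669, -0.0792, 0.1466]
tool_rot: [3.137, -0.17, 0.002]
ft_force: [-0.3, -0.2, -2.0]
grip_width: 0.222
time: 24.2
position: [0.5187, 0.0654, 0.1465]
tool_rot: [-3.137, 0.169, -0.002]
ft_force: [0.4, -0.0, -2.6]
grip_width: 0.225
time: 24.7
position: [0.5701, 0.2122, 0.1463]
tool_rot: [-3.13, -0.236, -0.002]
ft_force: [0.5, -0.1, -2.0]
grip_width: 0.224
t 24.90 tcp [0.5698 0.2065 0.1455] yaw 0.144 stand 0.091 tilt [-0.001  0.001]
axis minus jaw, tool mm [-156.1  459.4] z under 130.6 F [ 0.8 -0.3 -1.9] T [-0.04  0.14  0.  ] g 0.228 q7 -1.93
[  2.5  -1.3 124.5]
```

```bash
python3 -m creep '[[[0,2,-1,30,0,0,0],[0,2,-1,65,0,0,0],[0,2,-1,92,0,0,0],[0,2,-1,110,0,0,0],[0,2,-1,116,0,0,0]]]'>/dev/null;python3 -m creep '[[[0,0,0,2,0,0,0],[0,0,0,4,0,0,0],[0,0,0,6,0,0,0]]]'>/dev/null;python3 where.py;python3 -m creep '[[[0,0,0,1,0,0,0],[0,0,0,2,0,0,0],[0,0,0,2,0,0,0]]]'>/dev/null;python3 where.py
```

```text
t 25.70 tcp [0.5727 0.2092 0.0249] yaw 0.145 stand 0.092 tilt [ 0.003 -0.   ]
axis minus jaw, tool mm [-159.9  461.6] z under 10.0 F [ 0.4  0.3 -1.7] T [0.01 0.14 0.02] g 0.220 q7 -1.98
t 26.00 tcp [0.5717 0.2092 0.0217] yaw 0.146 stand 0.093 tilt [0. 0.]
axis minus jaw, tool mm [-159.2  461.9] z under 6.8 F [-0.  -0.4 -2.1] T [ 0.07  0.2  -0.04] g 0.223 q7 -1.98
```

```bash
python3 -m creep '[[[0,0,0,0.8,0,0,0],[0,0,0,0.8,0,0,0]]]'>/dev/null;python3 where.py;python3 -m creep '[[[0,0,0,0.8,0,0,0],[0,0,0,0.8,0,0,0]]]'>/dev/null;python3 where.py;python3 -m creep '[[[0,0,0,0.8,0,0,0],[0,0,0,0.8,0,0,0]]]'>/dev/null;python3 where.py
```

```text
t 26.20 tcp [0.5718 0.2093 0.021 ] yaw 0.146 stand 0.093 tilt [0. 0.]
axis minus jaw, tool mm [-159.3  461.9] z under 6.1 F [-0.7 -0.7  0.5] T [0.   0.21 0.01] g 0.226 q7 -1.98
t 26.40 tcp [0.5718 0.2093 0.021 ] yaw 0.146 stand 0.093 tilt [0. 0.]
axis minus jaw, tool mm [-159.3  461.9] z under 6.1 F [-3.3 -1.2  6.3] T [-0.18  0.66 -0.  ] g 0.225 q7 -1.99
t 26.60 tcp [0.5718 0.2093 0.021 ] yaw 0.146 stand 0.093 tilt [0.    0.001]
axis minus jaw, tool mm [-159.3  461.9] z under 6.1 F [-4.  -2.2 10. ] T [-0.34  1.06 -0.03] g 0.224 q7 -1.99
```

```bash
python3 -m creep '[[[0,0,0,-1.4,0,0,0],[0.5,0,0,-1.4,0,0,0],[0.5,0,0,-1.4,0,0,0],[0.5,0,0,-1.4,0,0,0],[0.5,0,0,-1.4,0,0,0]]]';python3 -m creep '[[[0.5,0,0,-8,0,0,0],[0.5,0,0,-30,0,0,0],[0.5,0,0,-65,0,0,0],[0.5,0,0,-105,0,0,0],[0.5,0,0,-140,0,0,0]]]';python3 -m creep '[[[0.5,-20,35,0,0,0,0],[0.5,-35,75,0,0,0,0],[0.5,-50,115,0,0,0,0],[0.5,-60,155,0,0,0,0],[0.5,-65,190,0,0,0,0]]]';python3 -m creep '[[[0.5,0,0,0,0,0,0],[0.5,0,0,0,0,0,0]]]' >/dev/null;python3 where.py
python3 - <<'E'
from h import *
t=ctrl.get_image("top")[:,:,::-1];cv2.imwrite("pics/tf_full.png",t);s=ctrl.get_image("side")[:,:,::-1]
a=cv2.resize(t[80:210,200:460],(790,395),interpolation=cv2.INTER_CUBIC)
b=cv2.resize(s[245:315,180:340],(457,200),interpolation=cv2.INTER_CUBIC);c=cv2.resize(s[150:205,260:350],(327,200),interpolation=cv2.INTER_CUBIC)
cv2.imwrite("pics/final.png",np.vstack([a,np.hstack([b,c,np.zeros((200,6,3),np.uint8)])]))
z=cv2.imread("pics/top0.png").astype(int);d=np.abs(z-t).sum(2)>110
for n,(x0,y0,x1,y1) in dict(tape=(305,108,342,145),marker=(314,172,332,230),carton=(136,126,190,196),labels=(452,130,514,178),cutter=(480,190,502,260)).items(): print(n,d[y0:y1,x0:x1].mean().round(3))
E
```

```text
time: 27.1
position: [0.5717, 0.2093, 0.0204]
tool_rot: [-3.133, -0.229, -0.0]
ft_force: [-0.4, 0.2, -0.5]
grip_width: 0.466
time: 27.6
position: [0.5718, 0.2095, 0.1631]
tool_rot: [-3.133, -0.229, -0.002]
ft_force: [0.6, 0.1, 0.2]
grip_width: 0.5
time: 28.1
position: [0.5343, 0.0094, 0.1615]
tool_rot: [3.132, 0.227, 0.001]
ft_force: [-0.1, -0.2, -0.5]
grip_width: 0.505
t 28.30 tcp [0.5351 0.0111 0.1612] yaw 0.144 stand 0.091 tilt [ 0.001 -0.   ]
axis minus jaw, tool mm [-93.6 270.9] z under 146.3 F [-0.7  0.1 -0.8] T [0.11 0.04 0.02] g 0.504 q7 -1.54
tape 0.448
marker 0.751
carton 0.0
labels 0.0
cutter 0.0
```

View pics/final.png

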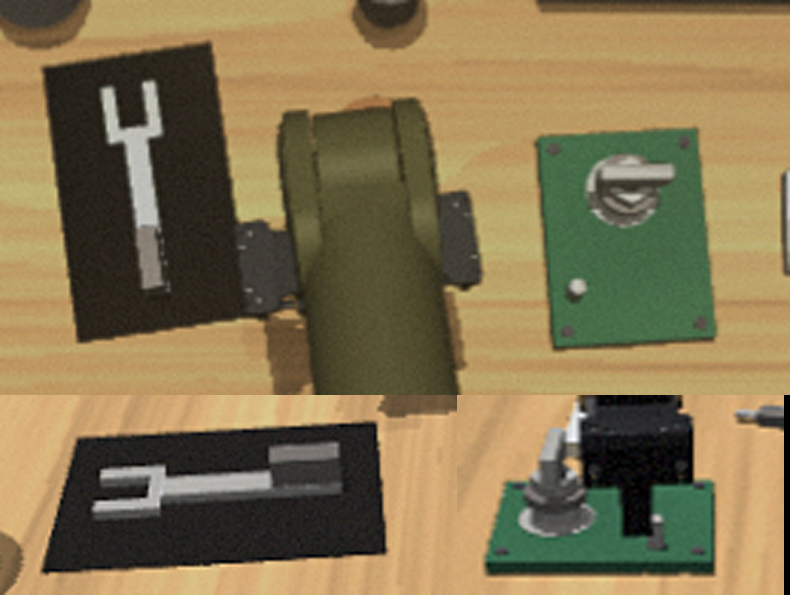

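The spanner lies flat and wholly on the mat, from (130,82) to (152,290), and the stand is clear with the bar at about (637,173). The arm hides the tape and the marker, so I move it off them and check again.

```bash
python3 -m creep '[[[0.5,0,35,-20,0,0,0],[0.5,0,75,-40,0,0,0],[0.5,0,115,-50,0,0,0],[0.5,0,155,-50,0,0,0],[0.5,0,195,-50,0,0,0]]]'>/dev/null;python3 -m creep '[[[0.5,-5,40,0,0,0,0],[0.5,-10,80,0,0,0,0],[0.5,-15,110,0,0,0,0],[0.5,-15,110,0,0,0,0],[0.5,-15,110,0,0,0,0]]]'
python3 - <<'E'
from h import *
t=ctrl.get_image("top")[:,:,::-1].astype(int);z=cv2.imread("pics/top0.png").astype(int);d=np.abs(z-t).sum(2)>110
for n,(x0,y0,x1,y1) in dict(tape=(305,108,342,145),marker=(314,172,332,230),carton=(136,126,190,196)).items(): print(n,d[y0:y1,x0:x1].mean().round(3))
# spanner on mat: bright pixels' world extent relative to the mat
g=t[90:200,205:290];m=(g.min(2)>95)
E
```

```text
time: 29.4
position: [0.5651, -0.2909, 0.2102]
tool_rot: [-3.132, -0.23, 0.0]
ft_force: [-0.4, 0.2, -0.2]
grip_width: 0.499
tape 0.0
marker 0.0
carton 0.0
```

```bash
python3 -c "
from bench import ctrl
print(ctrl.close_job())"
```

```text
the job is handed in; nothing more can be done
None
```

The job is done and handed in at about 29.5 s of the 72 s allowed; no verdict was reported.

- **Fitting:** I slid the bare steel spanner onto the flats from the post's side and swung it clockwise onto the post. A camera fit afterwards put the jaw within about 1 mm of the spindle axis.
- **Tightening:** I turned the bar clockwise until the torque rose from 0.34 to about 1.5 N m and the bar stopped following the gripper. The bar's angle then gave a locknut reading of about 1.4, taking the spindle at the −0.5 rad your description gives. I could not read the spindle angle directly.
- **Taking it off:** I swung the spanner 0.2 rad off the post, drew it straight back and lifted it clear. I lowered it onto the mat until I felt contact (10 N at most) and let go.
- **Last checks:** The final picture shows the spanner flat and wholly on the mat. The before-and-after pictures show no change at the tape, marker, carton, labels or cutter. The arm was clear of everything.
- **Disagreements:** The gripper's path while turning the bar suggested the spindle axis is 3–4 mm farther out in x than the camera estimate. The grip also slipped about 0.1 rad on the bar at the stop. Nothing failed.

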